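# Latch the drop box's sprung shutter open and send the sample tube in

### The arm

A 7-joint arm with a two-finger parallel gripper is mounted at the origin on a cart in front of the work surface, level with it; the furniture and walls round the work are solid. World frame = base frame: x ahead of the robot, y to its left, z up, the work surface at z = 0. Lengths are in m, angles in degrees, forces in N, time in s.
With the tool pointing down it reaches from about 0.35 to 0.9 m from the base axis. Payload 7.2 kg.
Tool frame: the origin (TCP) lies midway between the tips of the shut fingers; the grasp point (between the pads) lies 19 mm behind it; z points along the fingers, y is the direction in which the jaws open and shut (so a half turn about z gives the same grasp; the last joint's range is limited). The gripper opens to 85 mm and grips with 20 to 120 N. Pads are 22 mm wide; open, the fingers measure 114 mm over their backs; the gripper's body (76 mm by 85 mm) begins 54 mm behind the grasp point. The pads swing forward as they close: fully open they stand 13 mm farther back than shut.
Start: joints at [-71.173, 23.554, -0.728, 91.456, 0.321, 64.991, -4.71], TCP at [0.242, 0.576, 0.211] pointing down, gripper open.
Joint ranges: [-169.25, 169.25], [-16.82, 113.86], [-84.01, 82.57], [7.8, 145.47], [-59.2, 239.2], [7.22, 106.19], [-163.78, 163.78]. Speed limits (degrees/s): [136.94, 136.94, 172.46, 172.46, 180, 180, 180].

### API

Orientations are given as a 3x3 rotation matrix whose columns are the frame's x, y, z axes.
In Python, from station import bot, get_image, camera_params, ticket, status gives the robot as it stands. Calls block until the motion is done:
- bot.move_ptp(position, orientation): joint-space move of the TCP to a pose.
- bot.move_straight(position, velocity=0.15, orientation=None): straight line of the TCP; orientation=None keeps the orientation; velocity is the mean speed in m/s.
- bot.movej(angles): joint-space move.
- bot.move_gripper(opening, force=None): finger opening in m; force is the grip in N (None keeps the last); returns when the fingers have stopped.
- bot.dwell(seconds).
- bot.solve_ik(position, orientation): joint angles nearest the present ones, or None.
- get_image(name): name is "scene" or "top" or "wrist"; returns the picture (400x640x3 uint8, red, green, blue); there is no depth.
- camera_params(name): a dict with "fx", "fy", "cx", "cy" (pixels), "cam_to_world" (4x4, takes a point from camera to world coordinates); the wrist camera has in their place "hand_eye" (4x4, takes a point from camera to tool coordinates, whose origin is the TCP and whose axes are the flange's). Camera axes: x right, y down, z forward; pixel columns grow to the right and rows downward; lengths in m; the calibration is good to about 2 mm. A picture is of the moment at which its call begins: read the wrist's pose just before it. camera_params takes no time and is no camera call.
A pose or a line that the arm cannot do raises bot.MotionError and nothing moves.
- ticket.finish_job(): hands the job in, once; it reports no verdict.
Readings, each from a call of its own:
- status.read_time(): time.
- status.read_q(): joint angles.
- status.read_joint_velocities(): joint speeds.
- status.read_joint_torque(): joint torques, N m.
- status.read_tcp_pos(): TCP position.
- status.read_tcp_rot(): TCP orientation.
- status.read_force(): force on the tool from outside, world axes, zero at the start.
- status.read_ft_torque(): the same for the moment, N m.
- status.read_opening(): finger opening in m.
Only numpy, scipy, OpenCV 4.12 (cv2) and the standard library are available. Lean on these libraries where they do the work, as an engineer would, in place of code of your own. Each camera call takes 0.05 s, during which the arm holds its last target.

### The job

Open the sprung shutter of the sample drop box: push its upright thumb tab away along the box until the shutter has gone past the little stop pin, then let go, so that it springs back and stays latched against the pin at mid position. Then push the sample tube that lies on the box's front ledge across into the open slot so that it drops into the box. Only push, with the fingertips: lift nothing, and leave the shutter latched and the other things where they stand.

Things in the scene. Friction and masses are not known exactly. Their poses are not given: they have to be found in the camera images.
- drop_box: Low drop box fixed to the table, 190 (x) x 230 (y) x 80 mm, white sides, flat grey deck 80 mm above its underside. Origin: centre of its underside; z up, x from its front ledge (robot side) to its back, the way the shutter opens; y along tube and slot. Front ledge: the deck at x -95 to -30 mm. Low shutter guide rails (12 mm high) along x at y -112 and +112 mm, x -36 to +90 mm.
- slot (a point): Centre of the slot's mouth, level with the deck: box x -15, y 0, z 80 mm. The slot is 30 mm wide (box x -30 to 0 mm) and 104 mm long (box y -52 to +52 mm); the box below it is hollow.
- shutter (a joint): Travel (m) along box +x of the shutter, a flat plate 60 (x) x 216 mm, top 6 mm above the deck. 0: shut over the slot, front edge at box x -35 mm; 0.056: end stop. A damped spring shuts it: 4 N at 0, 10 N at the end. Beyond 0.034 the pin rises in front of it; let go then (0.045 to 0.052 is ample), it comes back and rests at 0.034, with 29 mm of slot open. Let go sooner, it shuts.
- tab_face (a point): Centre of the face to push (it looks to box -x) of the thumb tab, an upright grey block on the shutter's left end, 12 mm thick (x), 36 mm wide (y), its top 35 mm above the deck. The point is 20 mm above the deck, at box x +10, y +85 mm when shut, and moves with the shutter. The deck in front of it is clear.
- stop_pin (a joint): Rise (m) of the stop pin, a sprung steel pin 7 mm across with a round tip, in the deck near the shutter's right end (box x -4.5, y -75 mm). 0: pressed down under the shutter; 0.010: up in front of the shutter's front edge, its tip 11 mm above the deck.
- sample_tube: Capped sample tube lying on the box's front ledge along box y, 88 mm long, 13 mm thick, cap 17 mm thick at its -y end, 15 g; it slides rather than rolls. Origin: mid-length, on its underside (deck height at first); own y along it, z up. It lies between two side guides (4 mm thick, 9 mm high, at box y -54 and +54 mm, x -91 to -41 mm).
- cup_right: Bystander: capped specimen cup 55 mm across, 72 mm high, on the table right of the box. Origin: centre of its underside.
- cup_left: Bystander: capped specimen cup 55 mm across, 72 mm high, on the table left of the box. Origin: centre of its underside.
- dropper: Bystander: dropper bottle 33 mm across, 106 mm high, behind the box. Origin: centre of its underside.
- pen: Bystander: pen 142 mm long, 11 mm thick, lying on the table in front of the box. Origin: middle of its underside.
- timer: Bystander: flat bench timer 64 x 62 x 22 mm, on the table behind the box on the left. Origin: centre of its underside.

How it is judged:
By the outcome, as a careful person would: the job done as asked, in the order asked, and still so for the second after the job is handed in, with the robot touching nothing.
It also fails if it takes over 45 s, if anything falls off the work surface, if the arm or the gripper's body presses on something with over 40 N, if the wrist force passes 120 N, or if a joint passes its speed limit or range.

## Working session

There is one attempt and no reset: what is moved stays moved. The work goes in short steps, each a Python script; the robot and the scene stay as the last script left them, time stands still between calls to the robot, and variables do not carry over. Pictures are saved under pics/ and viewed, and the job is handed in when it is done.

```bash
ls; mkdir -p pics; python3 - <<'E'
from station import bot,get_image,camera_params,ticket,status
import cv2,numpy as np
np.set_printoptions(precision=4,suppress=True)
for n in("scene","top"):
    cv2.imwrite(f"pics/{n}0.png",get_image(n)[:,:,::-1]); p=camera_params(n);print(n,p["fx"],p["fy"],p["cx"],p["cy"]);print(np.array(p["cam_to_world"]))
p=camera_params("wrist");print(p)
print(status.read_time(),status.read_tcp_pos(),status.read_tcp_rot())
E
```

```text
pics
scene 365.460755195499 365.460755195499 322.6494700632133 201.01811161712385
[[ 0.6906 -0.5317  0.4904  0.1796]
 [-0.7233 -0.5099  0.4658 -0.2568]
 [ 0.0024 -0.6763 -0.7366  0.7214]
 [ 0.      0.      0.      1.    ]]
top 414.36462622025215 414.36462622025215 315.86886235244265 203.3048987419299
[[ 0.0264 -0.9932  0.1133  0.4779]
 [-0.9996 -0.0273 -0.0065  0.1274]
 [ 0.0096 -0.1131 -0.9935  1.012 ]
 [ 0.      0.      0.      1.    ]]
{'fx': 280.1650786919942, 'fy': 280.1650786919942, 'cx': 312.9413503172972, 'cy': 196.65925560817865, 'hand_eye': array([[-0.0004, -0.9493, -0.3145,  0.0805],
       [ 1.    ,  0.0001, -0.0016, -0.0002],
       [ 0.0016, -0.3145,  0.9493, -0.1626],
       [ 0.    ,  0.    ,  0.    ,  1.    ]])}
0.1 [0.2414 0.576  0.21  ] [[-0.9223  0.3864 -0.0005]
 [ 0.3865  0.9223 -0.0014]
 [-0.0001 -0.0015 -1.    ]]
```

View pics/top0.png

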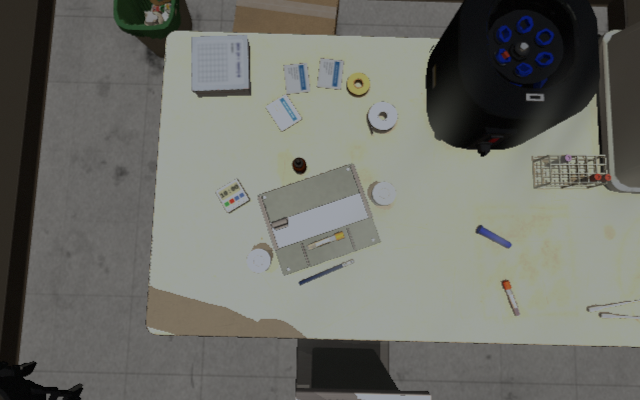

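View pics/scene0.png

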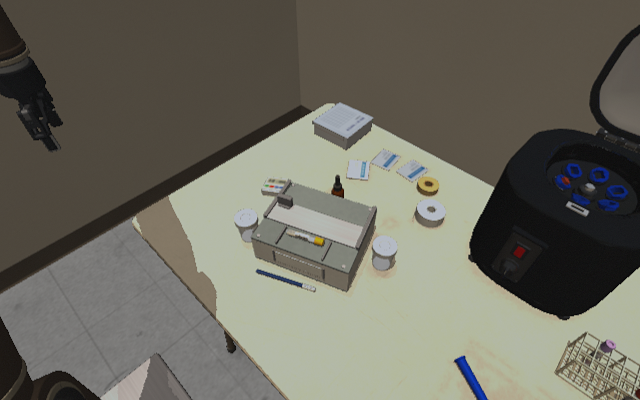

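The top view shows the box at about (258,195) to (380,241), with the tab near (281,223), the tube near (327,241) and its yellow cap on the right. I'll zoom in for corner pixels.

```bash
python3 - <<'E'
import cv2
a=cv2.imread("pics/top0.png")[150:290,235:405]
cv2.imwrite("pics/topz.png",cv2.resize(a,None,fx=4.7,fy=4.2857,interpolation=cv2.INTER_CUBIC) if 0 else cv2.resize(a,None,fx=4,fy=4,interpolation=cv2.INTER_CUBIC))
a=cv2.imread("pics/scene0.png")[165:295,225:405]
cv2.imwrite("pics/scenez.png",cv2.resize(a,None,fx=4,fy=4,interpolation=cv2.INTER_CUBIC))
E
```

```text
(no output)
```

View pics/topz.png

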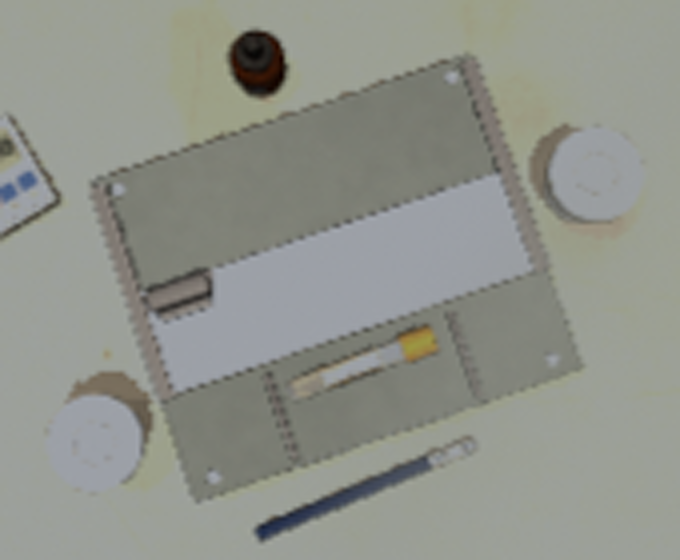

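View pics/scenez.png

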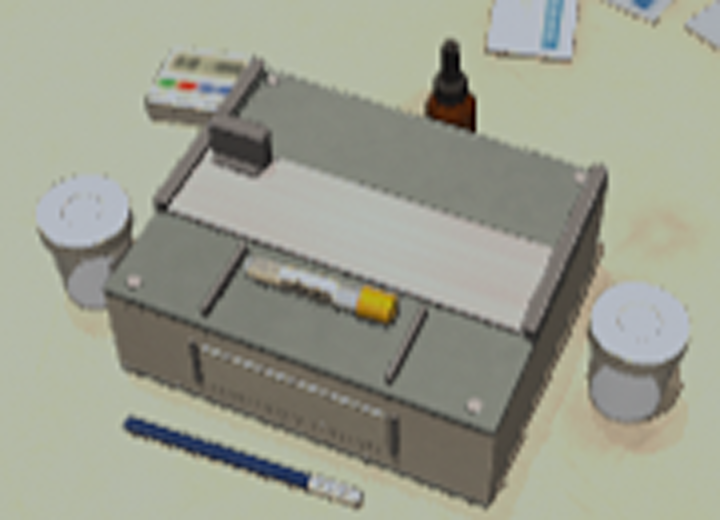

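```bash
cat > h.py <<'E'
from station import bot,get_image,camera_params,ticket,status
import cv2,numpy as np
np.set_printoptions(precision=4,suppress=True)
def ray(p,uv,z,T=None):
    T=np.array(p["cam_to_world"]) if T is None else T
    d=T[:3,:3]@np.array([(uv[0]-p["cx"])/p["fx"],(uv[1]-p["cy"])/p["fy"],1]); o=T[:3,3]
    return o+d*(z-o[2])/d[2]
def proj(p,X,T=None):
    T=np.array(p["cam_to_world"]) if T is None else T
    c=T[:3,:3].T@(np.asarray(X)-T[:3,3]); return np.array([p["fx"]*c[0]/c[2]+p["cx"],p["fy"]*c[1]/c[2]+p["cy"]])
def wristT():
    T=np.eye(4);T[:3,:3]=status.read_tcp_rot();T[:3,3]=status.read_tcp_pos()
    return T@np.array(camera_params("wrist")["hand_eye"])
def fit2(B,W):  # box xy -> world xy rigid
    B=np.array(B,float)[:,:2];W=np.array(W,float)[:,:2]
    b=B-B.mean(0);w=W-W.mean(0)
    a=np.arctan2((b[:,0]*w[:,1]-b[:,1]*w[:,0]).sum(),(b*w).sum())
    R=np.array([[np.cos(a),-np.sin(a)],[np.sin(a),np.cos(a)]]);t=W.mean(0)-R@B.mean(0)
    return a,R,t,(B@R.T+t-W)*1e3
E
python3 - <<'E'
from h import *
for n,off,pts in (("top",(235,150),[((197,500),(-.095,.115),.08),((582,365),(-.095,-.115),.08),((168,392),(-.035,.108),.086),((535,270),(-.035,-.108),.086),((93,180),(.09,.115),.092),((470,55),(.09,-.115),.092)]),
 ("scene",(225,165),[((108,290),(-.095,.115),.08),((492,430),(-.095,-.115),.08),((165,208),(-.035,.108),.086),((527,332),(-.035,-.108),.086)])):
    p=camera_params(n)
    W=[ray(p,((q[0]+.5)/4-.5+off[0],(q[1]+.5)/4-.5+off[1]),z) for q,b,z in pts]
    a,R,t,e=fit2([b for _,b,_ in pts],W); print(n,np.degrees(a),t); print(e)
p=camera_params("top")
for q in((290,388),(438,340)):
    X=ray(p,((q[0]+.5)/4-.5+235,(q[1]+.5)/4-.5+150),.0865)[:2]
    if n: print("tube end",X)
E
```

```text
top 20.29813459775874 [0.5523 0.1154]
[[ 0.2705  2.2907]
 [-0.2373 -0.2732]
 [-0.1064 -1.228 ]
 [ 1.3866 -0.7363]
 [-1.9842  2.9418]
 [ 0.6708 -2.9949]]
scene 20.585088176507952 [0.5499 0.1154]
[[-1.3697  2.8998]
 [ 0.984  -3.1742]
 [ 0.5283 -0.5575]
 [-0.1426  0.8319]]
tube end [0.4861 0.1382]
tube end [0.5149 0.0565]
```

```bash
cat >> h.py <<'E'
YAW=np.radians(20.4); C=np.array([.551,.1154])
def setbox():
    import json,os
    global YAW,C
    if os.path.exists("box.json"): d=json.load(open("box.json"));YAW=d[0];C=np.array(d[1:])
setbox()
RB=np.array([[np.cos(YAW),-np.sin(YAW)],[np.sin(YAW),np.cos(YAW)]])
def b2w(x,y,h): return np.r_[C+RB@[x,y],.08+h]   # box mm->world, h above deck
def w2b(X): return RB.T@(np.array(X)[:2]-C)
ORI=np.column_stack([np.r_[-RB[:,0],0],np.r_[RB[:,1],0],[0,0,-1]])
E
python3 - <<'E'
from h import *
P=b2w(-.03,0,.17)
print(bot.solve_ik(P,ORI),bot.solve_ik(P,ORI@np.diag([-1,-1,1])))
bot.move_ptp(P,ORI)
T=wristT();im=get_image("wrist");np.save("T1.npy",T)
cv2.imwrite("pics/w1.png",im[:,:,::-1]);print(status.read_time(),status.read_opening(),status.read_force())
E
```

```text
[-26.9486  12.5364  12.4569 101.8826  -2.9402  65.8953  96.8219] [-46.6566  13.86    36.7395 103.0474  -9.0219  66.0341 -76.635 ]
2.1333 0.08518733570236782 [-0.2429 -0.5936 -0.6263]
```

View pics/w1.png

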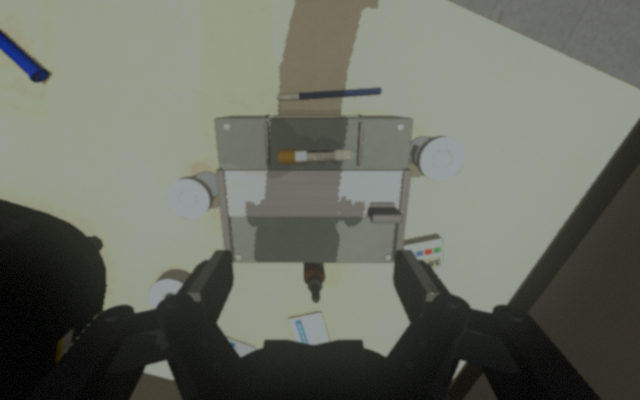

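The wrist view shows the box square to the tool, with deck front corners near (216,117) and (412,117), the tube at (280–350,155) and the tab at (385,213).

```bash
python3 - <<'E'
import cv2
a=cv2.imread("pics/w1.png")[105:270,205:425]
a=cv2.convertScaleAbs(a,alpha=1.5)
cv2.imwrite("pics/w1z.png",cv2.resize(a,None,fx=3.5,fy=3.5,interpolation=cv2.INTER_CUBIC))
E
```

```text
(no output)
```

View pics/w1z.png

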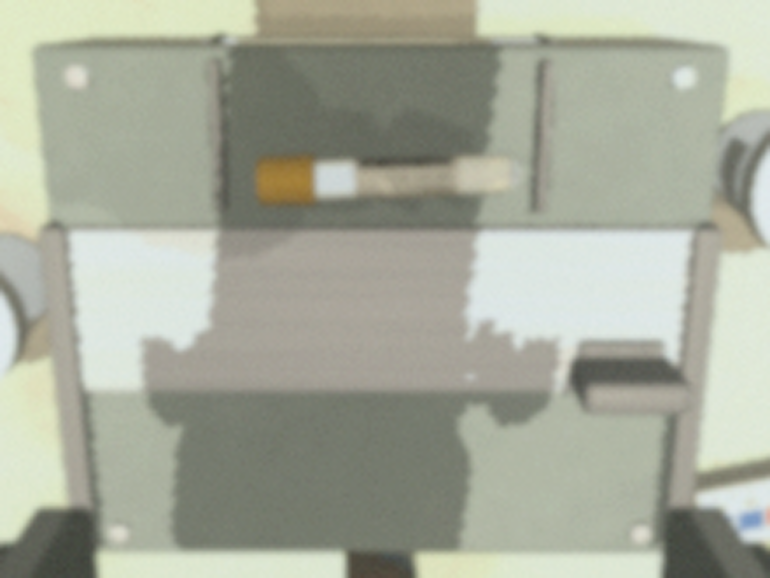

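```bash
python3 - <<'E'
from h import *
p=camera_params("wrist");T=np.load("T1.npy")
f=lambda q,z: ray(p,((q[0]+.5)/3.5-.5+205,(q[1]+.5)/3.5-.5+105),z,T)
pts=[((35,47),(-.095,-.115),.08),((727,47),(-.095,.115),.08),((65,230),(-.035,-.108),.086),((697,230),(-.035,.108),.086)]
W=[f(q,z) for q,b,z in pts]
a,R,t,e=fit2([b for _,b,_ in pts],W);print(np.degrees(a),t);print(e)
S=[f(q,.0805) for q in((76,76),(685,76),(118,534),(642,534))]
for X in S: print("screw",R.T@(X[:2]-t)*1e3)
X=f((380,548),.08);print("back",R.T@(X[:2]-t)*1e3)
for q,z in [((255,180),.0885),((515,180),.0865),((385,200),.0865),((385,160),.0865),((582,387),.115),((690,387),.115),((630,410),.115),((620,342),.086),((620,358),.115)]:
    print(q,R.T@(f(q,z)[:2]-t)*1e3)
E
```

```text
20.45174865343767 [0.5501 0.116 ]
[[ 0.5456 -1.8235]
 [-0.8195  1.7486]
 [ 0.3118 -0.4583]
 [-0.0379  0.5331]]
screw [ -85.6875 -100.4335]
screw [-85.6669 100.1059]
screw [  85.3746 -100.8957]
screw [ 85.2691 100.277 ]
back [91.7502 -0.2716]
(255, 180) [-52.6717 -41.803 ]
(515, 180) [-52.3207  44.815 ]
(385, 200) [-45.5604   1.3962]
(385, 160) [-58.9928   1.3732]
(582, 387) [10.5789 65.6919]
(690, 387) [ 10.5683 100.9444]
(630, 410) [18.7231 82.0124]
(620, 342) [ 5.2203 84.4158]
(620, 358) [ 0.4822 77.322 ]
```

```bash
echo "[$(python3 -c 'import math;print(math.radians(20.45))'),0.5502,0.1158]">box.json; python3 - <<'E'
from h import *
bot.move_gripper(0.0)
bot.move_ptp(b2w(-.03,.084,.10),ORI)
bot.move_straight(b2w(-.03,.084,.018),.12)
f0=np.array(status.read_force());print("f0",f0,status.read_opening())
ex=np.r_[RB[:,0],0]
for x in(-.012,-.004,.000,.006,.020,.034):
    bot.move_straight(b2w(x,.084,.018),.06)
    d=status.read_force()-f0; P=status.read_tcp_pos();print(x,w2b(P)*1e3,P[2],"F",d@ex,d)
T=wristT();np.save("T2.npy",T);cv2.imwrite("pics/w2.png",get_image("wrist")[:,:,::-1])
cv2.imwrite("pics/t2.png",get_image("top")[:,:,::-1])
cv2.imwrite("pics/s2.png",cv2.resize(get_image("scene")[140:300,200:420,::-1],None,fx=3.5,fy=3.5))
print(status.read_time())
E
```

```text
f0 [-0.7269 -0.2468 -0.2275] -0.00014288094770173375
-0.012 [-11.7213  83.9996] 0.09796312005751583 F 1.2609187959226587 [1.1321 0.573  0.3854]
-0.004 [-3.6714 84.0211] 0.09795575221632508 F 0.5480540499591443 [0.3652 0.5891 0.2974]
0.0 [ 0.1851 84.0001] 0.09799483164791627 F 0.6669954051393683 [0.6787 0.089  0.0573]
0.006 [ 6.3663 84.0127] 0.09798110522873396 F 0.7042020263209691 [0.694  0.1543 1.3318]
0.02 [20.308 84.011] 0.09783839275569771 F 0.6140498862627556 [ 0.5909  0.173  -0.1358]
0.034 [34.2827 84.0156] 0.09787162144462098 F 0.3587576739025202 [0.0999 0.7589 0.1416]
6.4
```

View pics/w2.png

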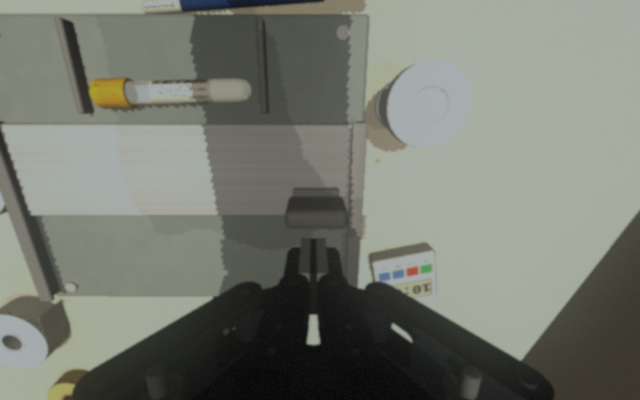

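View pics/s2.png

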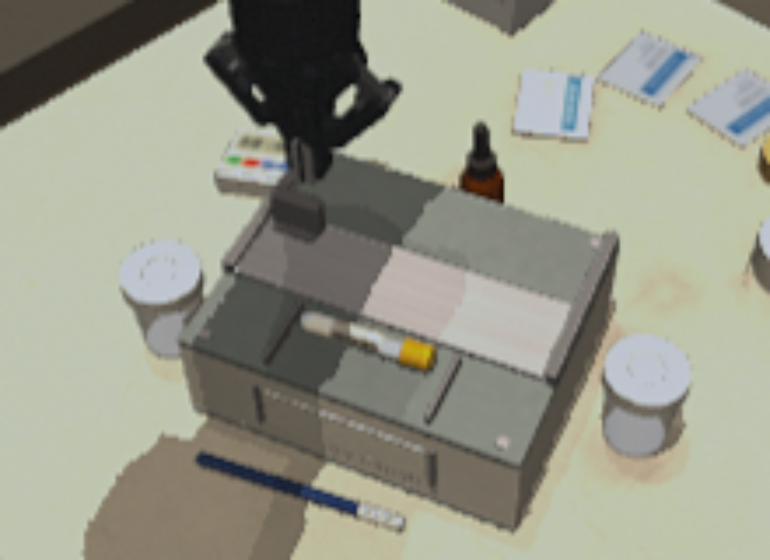

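The fingertips appear behind the tab and the shutter is still shut, although no force was felt. I need to work out where the tip really is in height before moving again.

```bash
python3 - <<'E'
from h import *
P=status.read_tcp_pos();print(P, status.read_tcp_rot())
for n in("scene","top"):
    p=camera_params(n);print(n,proj(p,P),[proj(p,b2w(x,y,h)).round(1) for x,y,h in((.01,.067,.035),(.01,.103,.035),(.022,.067,.035),(.022,.103,.035),(.01,.067,.006),(.01,.103,.006))])
p=camera_params("wrist");T=np.load("T2.npy");print("w",proj(p,P,T),[proj(p,b2w(x,y,h),T).round(1) for x,y,h in((.01,.067,.035),(.01,.103,.035),(.022,.067,.035),(.022,.103,.035),(.01,.067,.006),(.01,.103,.006))])
a=cv2.imread("pics/t2.png")[170:270,240:400]
cv2.imwrite("pics/t2z.png",cv2.resize(a,None,fx=5,fy=5,interpolation=cv2.INTER_CUBIC))
im=get_image("scene")[150:230,230:340,::-1]
cv2.imwrite("pics/s3.png",cv2.resize(cv2.convertScaleAbs(im,alpha=1.8),None,fx=7,fy=7,interpolation=cv2.INTER_CUBIC))
im=get_image("wrist")[160:310,240:400,::-1]
cv2.imwrite("pics/w3.png",cv2.resize(cv2.convertScaleAbs(im,alpha=1.8),None,fx=4,fy=4,interpolation=cv2.INTER_CUBIC))
E
```

```text
[0.5525 0.2063 0.0979] [[-0.937  -0.3493 -0.0003]
 [-0.3493  0.937  -0.0001]
 [ 0.0004 -0.     -1.    ]]
scene [289.0061 195.6104] [array([290.5, 199.6]), array([276.4, 195. ]), array([292.8, 196. ]), array([278.8, 191.5]), array([291.3, 208.1]), array([277.5, 203.5])]
top [277.1326 215.5883] [array([287.4, 222.7]), array([271.6, 228.1]), array([285.6, 217.5]), array([269.8, 222.9]), array([288.1, 223.6]), array([272.8, 228.8])]
w [313.6992 236.0416] [array([283.2, 211.1]), array([348. , 211.1]), array([283.9, 230.8]), array([347.1, 230.8]), array([287.8, 195. ]), array([342.8, 195.1])]
```

View pics/s3.png

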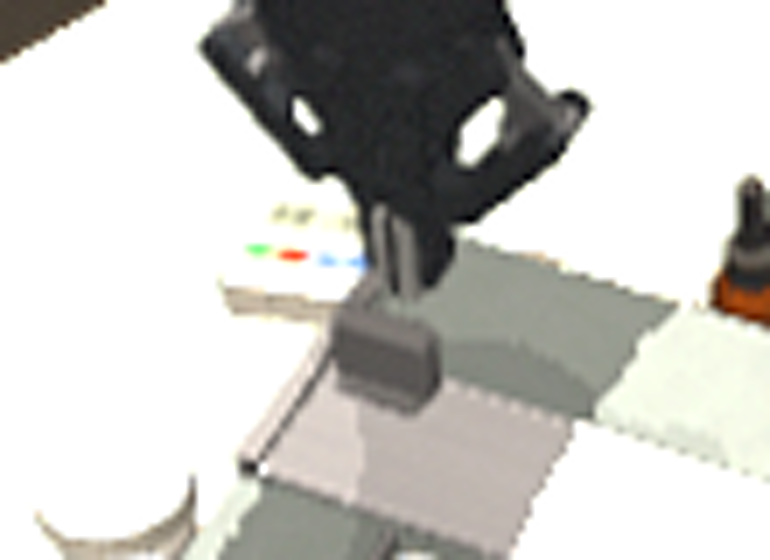

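View pics/w3.png

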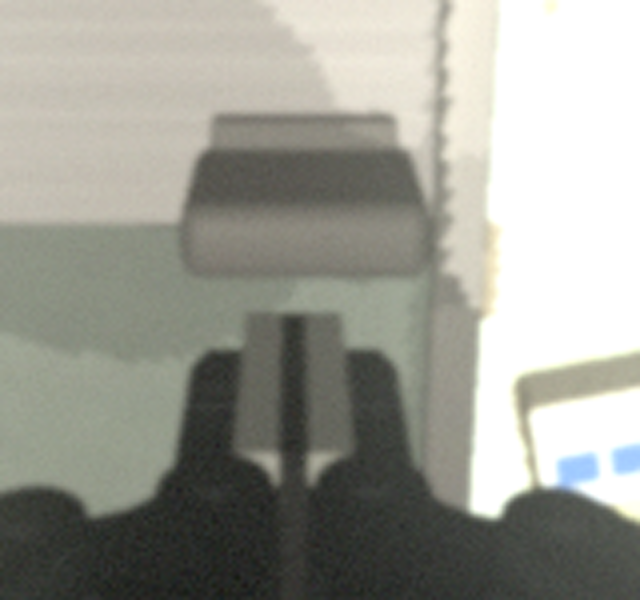

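View pics/t2z.png

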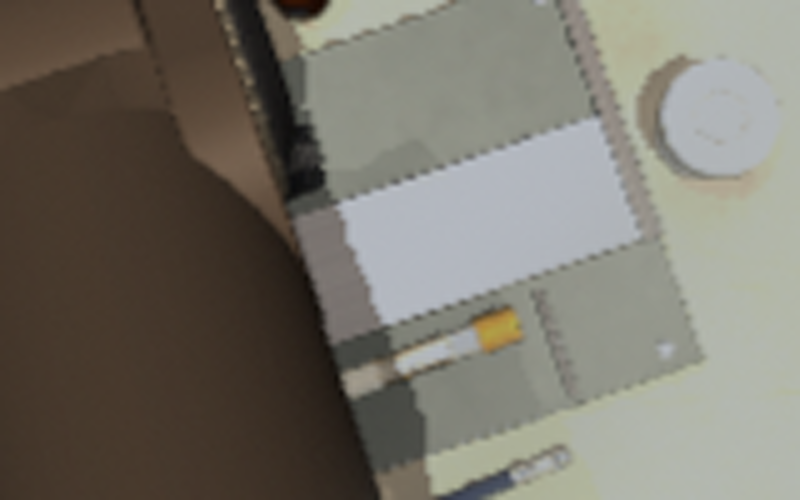

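```bash
python3 - <<'E'
from h import *
p=camera_params("wrist");T=np.load("T2.npy")
for n,uv,z in(("screwFL",(343,33),.0805),("screwBR",(70.5,287),.0805),("cap",(90,93),.0885),("tip",(250,91),.0865),("plate FL",(351,123),.086),("plate BR",(31,214),.086),
 ("footL",(292.7,188.7),.086),("footR",(339,188.7),.086),("faceBotL",(289.5,197.5),.09),("topbackL",(286,228.7),.112),("topbackR",(347,228.7),.112),("front edge",(200,14.5),.08)):
    print(n,w2b(ray(p,uv,z,T))*1e3)
s=camera_params("scene")
# fingertip triangulation scene vs known xy line
for h in(.01,.018,.03,.04,.05): print(h,proj(s,b2w(.034-.0,.084,h)),proj(s,b2w(.034-.011,.084,h)))
E
```

```text
screwFL [-84.8094 100.5611]
screwBR [  85.0698 -100.3829]
cap [-52.661 -45.077]
tip [-53.78   46.893]
plate FL [-35.6905 106.465 ]
plate BR [  23.3732 -105.6017]
footL [ 5.6643 70.332 ]
footR [  5.6628 100.4129]
faceBotL [10.359  68.4515]
topbackL [22.1051 67.8916]
topbackR [ 22.0942 103.2678]
front edge [-94.1058  20.397 ]
0.01 [289.263  197.8363] [287.1466 200.9834]
0.018 [289.0419 195.5097] [286.9089 198.6599]
0.03 [288.7044 191.9593] [286.5463 195.1137]
0.04 [288.4177 188.9436] [286.2382 192.1011]
0.05 [288.1259 185.8747] [285.9247 189.035 ]
```

The wrist calibration checks out: screws, tab and tube all agree to about 1 mm. In the scene view, deck shows between the tip and the tab, so the tip seems to be higher than the TCP reading says. I'll triangulate it from both views.

```bash
python3 - <<'E'
from h import *
p=camera_params("wrist");T=np.load("T2.npy");s=camera_params("scene");Ts=np.array(s["cam_to_world"])
def PM(p,T):
    K=np.array([[p["fx"],0,p["cx"]],[0,p["fy"],p["cy"]],[0,0,1]]);return K@np.linalg.inv(T)[:3]
def tri(a,b):
    X=cv2.triangulatePoints(PM(p,T),PM(s,Ts),np.array(a,float).reshape(2,1),np.array(b,float).reshape(2,1));return (X[:3]/X[3]).ravel()
for n,a,b in(("tip",(313.3,238.2),(287.1,192.6)),("tabtop frontL",(288,211.5),(291.7,203.6)),("tabtop frontR",(345,211.5),(277.9,199.3)),("tab back",(345,228.7),(279.5,194.6))):
    X=tri(a,b);print(n,w2b(X)*1e3,X[2]-.08, proj(p,X,T)-a,proj(s,X)-b)
H=np.array(p["hand_eye"])
for x,z in((0,0),(.011,0),(.011,-.02),(0,-.02),(-.011,0)):print(x,z,proj(p,[x,0,z],H))
print(status.read_opening(),status.read_time())
E
```

```text
tip [26.3991 83.8107] 0.035276516753619896 [ 0.1436 -0.2425] [ 0.032  -0.0265]
tabtop frontL [17.2749 68.3162] 0.01416392946124391 [ 1.0456 -1.5967] [ 0.248  -0.1833]
tabtop frontR [ 18.2565 104.9893] 0.011952603317080604 [ 1.3534 -1.3916] [ 0.2861 -0.1225]
tab back [ 26.3637 104.2649] 0.020521948285618888 [ 1.2458 -1.5076] [ 0.2669 -0.1468]
0 0 [313.7586 236.7642]
0.011 0 [313.7669 220.945 ]
0.011 -0.02 [313.8111 235.039 ]
0 -0.02 [313.8008 252.4254]
-0.011 0 [313.7505 251.9881]
-8.114088138485778e-05 6.5
```

Both views put the real tip about 17 mm above the reported TCP height, high enough to clear the tab. I'll back off and find the true height by gently touching the bare ledge.

```bash
python3 - <<'E'
from h import *
bot.move_straight(b2w(.034,.084,.07),.2)
bot.move_straight(b2w(-.058,.084,.07),.3)
bot.move_straight(b2w(-.058,.084,.018),.15)
bot.dwell(.1);f0=np.array(status.read_force());print(f0)
cv2.imwrite("pics/s4.png",cv2.resize(get_image("scene")[150:250,220:350,::-1],None,fx=6,fy=6,interpolation=cv2.INTER_CUBIC))
h=.018
while h>-.012:
    h-=.002
    bot.move_straight(b2w(-.058,.084,h),.04)
    d=np.array(status.read_force())-f0; print(round(h,3),d,status.read_tcp_pos()[2]-.08)
    if d[2]>3: break
cv2.imwrite("pics/s5.png",cv2.resize(get_image("scene")[150:250,220:350,::-1],None,fx=6,fy=6,interpolation=cv2.INTER_CUBIC))
print(status.read_time())
E
```

```text
[-0.5971 -0.3234  0.5431]
0.016 [0.878  0.644  0.2041] 0.016327271066956375
0.014 [ 0.2177  1.0299 -0.1956] 0.013934346552621005
0.012 [-0.0394  0.4351 -0.2739] 0.011821147216759018
0.01 [-0.3965  0.7983 -0.4301] 0.009851564028776447
0.008 [ 1.3316  0.1463 -0.1369] 0.007871572076952549
0.006 [ 1.2943 -0.4711 -0.324 ] 0.005874939667554521
0.004 [ 0.37   -1.1438 -0.2828] 0.003849538563026264
0.002 [ 0.4022  0.2212 -0.3764] 0.0018651449108290502
0.0 [ 0.7333  0.125  -1.0949] -0.00012951804015663704
-0.002 [ 0.107  -0.0398  0.1363] -0.0021358199812066686
-0.004 [-0.2175 -0.208  -0.0023] -0.0041319666645150965
-0.006 [ 0.8444  0.2648 -0.7071] -0.006128270441739178
-0.008 [ 0.1704  0.7126 -1.0556] -0.008122664372528274
-0.01 [ 0.5438 -0.2521  0.2435] -0.010134071887024726
-0.012 [ 1.1783  0.5076 -0.6098] -0.012135024114195717
11.8167
```

View pics/s5.png

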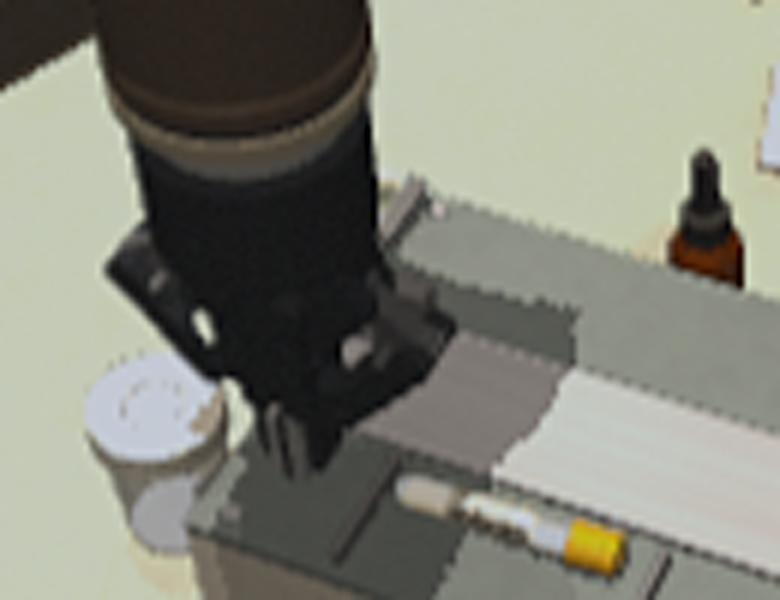

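```bash
python3 - <<'E'
from h import *
bot.dwell(.05);f0=np.mean([status.read_force() for _ in range(3)],0)
h=-.012
while h>-.03:
    h-=.0015
    bot.move_straight(b2w(-.058,.084,h),.04)
    d=np.array(status.read_force())-f0; print(round(h,4),d,status.read_tcp_pos()[2]-.08)
    if d[2]>3: break
print(status.read_time())
E
```

```text
-0.0135 [-0.7075 -0.6163  1.2949] -0.01356863264274577
-0.015 [-1.1427 -0.1583  0.661 ] -0.015108853792215063
-0.0165 [-1.5159 -0.0649  1.22  ] -0.01660089190387372
-0.018 [-0.5342 -0.1109  0.0723] -0.018120010886040504
-0.0195 [-1.4849  0.0501  0.6043] -0.01961674441452474
-0.021 [-3.3974 -1.0864  8.4819] -0.020399537133178894
13.3667
```

The tip touches the deck at a TCP height of −20 mm, so the real fingertips are 20 mm short of the reported TCP. I'll correct for that and push the tab with the tip 18 mm above the deck.

```bash
cat >> h.py <<'E'
def tip(x,y,h): return b2w(x,y,h-.0203)   # real fingertip h above deck
E
python3 - <<'E'
from h import *
ex=np.r_[RB[:,0],0]
bot.move_straight(tip(-.058,.084,.018),.1)
bot.move_straight(tip(-.012,.084,.018),.12)
bot.dwell(.05);f0=np.mean([status.read_force() for _ in range(3)],0)
for x in(-.002,.004,.012,.022,.032):
    bot.move_straight(tip(x,.084,.018),.08)
    d=status.read_force()-f0;print(x,w2b(status.read_tcp_pos())*1e3,"F",d@ex,d)
T=wristT();np.save("T6.npy",T);cv2.imwrite("pics/w6.png",get_image("wrist")[:,:,::-1])
print(status.read_time())
E
```

```text
-0.002 [-2.1419 84.0336] F 0.7681060667367012 [ 0.7152  0.2803 -1.5805]
0.004 [ 3.3379 83.9246] F -2.3088157303659544 [-2.0256 -1.1758  0.5428]
0.012 [11.4178 83.9071] F -2.552739900775154 [-1.8626 -2.3113  0.8882]
0.022 [21.3351 83.9241] F -4.863572838573396 [-4.2585 -2.5     1.0702]
0.032 [32.0108 83.9008] F -1.0294113758017123 [-0.4494 -1.7412 -2.4486]
15.6583
```

View pics/w6.png

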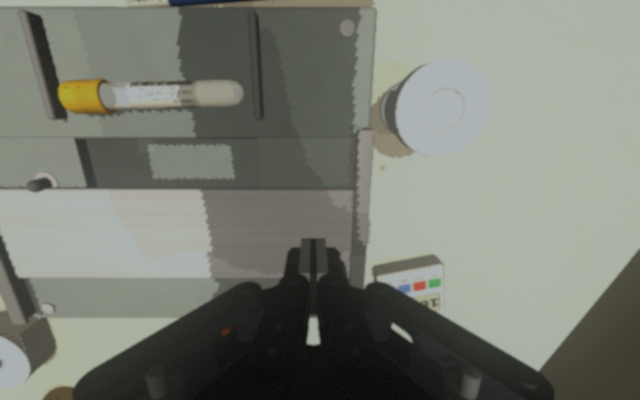

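```bash
python3 - <<'E'
from h import *
p=camera_params("wrist");T=np.load("T6.npy")
g=cv2.cvtColor(cv2.imread("pics/w6.png"),cv2.COLOR_BGR2GRAY)
print(g[180:200,120],g[180:200,280])
for v in(187.5,189,191): print(v,w2b(ray(p,(150,v),.086,T))*1e3)
print("pin",w2b(ray(p,(40,183),.089,T))*1e3)
im=get_image("scene")[140:260,220:400,::-1]
cv2.imwrite("pics/s6.png",cv2.resize(im,None,fx=4.4,fy=4.4,interpolation=cv2.INTER_CUBIC))
E
```

```text
[ 87  87  87  86  86  87  85  85 104 133 155 167 170 169 169 168 168 168
 170 170] [ 85  81  82  83  83  83  81  78  78  86  97 106 110 110 108 109 109 109
 108 107]
187.5 [ -3.4091 -10.0612]
189 [ -2.5111 -10.2255]
191 [ -1.3089 -10.4454]
pin [ -6.9148 -69.4098]
```

View pics/s6.png

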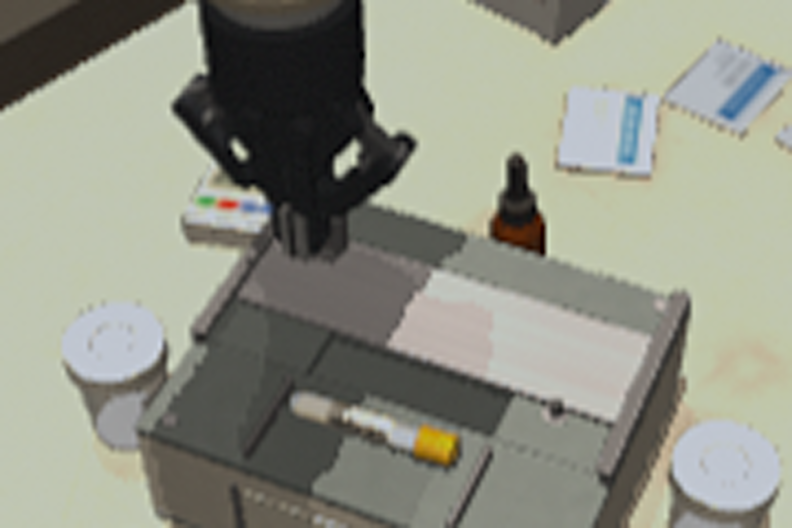

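The shutter is at about 34 mm of travel and the pin tip is just showing near (40,183). I'll push to about 48 mm, check, then release.

```bash
python3 - <<'E'
from h import *
ex=np.r_[RB[:,0],0]
p=camera_params("wrist")
def edge(fn):
    T=wristT();im=get_image("wrist");cv2.imwrite(fn,im[:,:,::-1]);g=cv2.cvtColor(im,cv2.COLOR_RGB2GRAY).astype(float)
    # predicted plate-edge rows along image column of box y=-.02
    best=[]
    for y in(-.02,-.01,0):
        xs=np.arange(-.028,.035,.0005);u=[proj(p,b2w(x,y,.006),T) for x in xs]
        v=cv2.remap(g.astype(np.float32),np.float32([[q[0] for q in u]]),np.float32([[q[1] for q in u]]),cv2.INTER_LINEAR)[0]
        d=cv2.GaussianBlur(v.reshape(1,-1),(9,1),0)[0];best.append(xs[np.argmax(np.gradient(d))]*1e3)
    return best
for x in(.040,.0455):
    bot.move_straight(tip(x,.084,.018),.08);bot.dwell(.1)
    d=status.read_force();print(x,w2b(status.read_tcp_pos())*1e3,"F",d@ex)
print("pushed edge",edge("pics/w7.png"))
bot.move_straight(tip(.012,.084,.018),.08);print("F",status.read_force()@ex)
bot.dwell(.3);print("released edge",edge("pics/w8.png"),status.read_time())
E
```

```text
0.04 [38.4641 84.0152] F -7.521514161806958
0.0455 [43.7412 84.0225] F -8.969164369208242
pushed edge [np.float64(9.500000000000032), np.float64(9.500000000000032), np.float64(9.500000000000032)]
F -0.12802723844303576
released edge [np.float64(-2.499999999999978), np.float64(-2.499999999999978), np.float64(-2.499999999999978)] 17.375
```

View pics/w7.png

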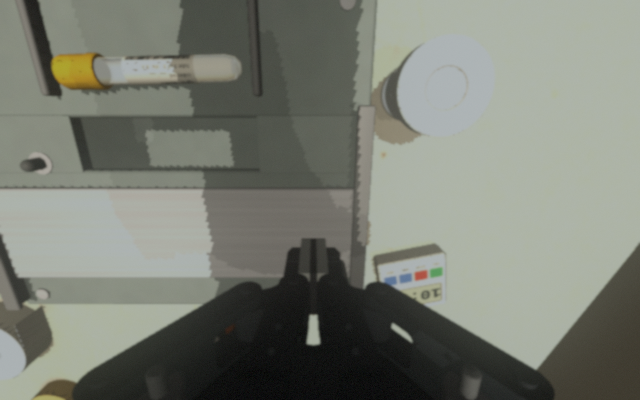

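View pics/w8.png

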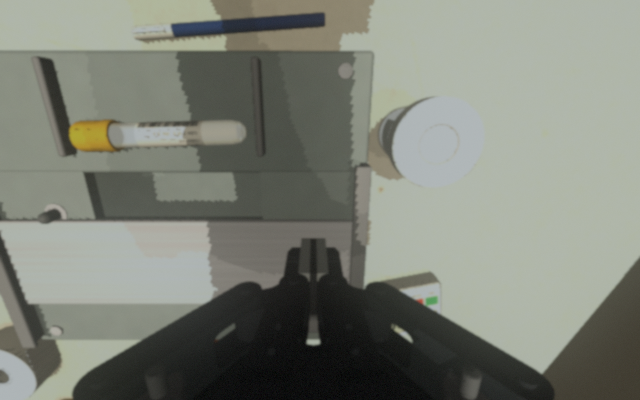

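The shutter was pushed to about 45 mm and sprang back, and the pin at (50,213) holds its front edge near x ≈ −1 mm. Next is the tube. I'll set the fingers slightly apart for two contact points and touch down behind it to get the tip height.

```bash
python3 - <<'E'
from h import *
bot.move_straight(tip(-.03,.084,.02),.15)
bot.move_straight(tip(-.03,.084,.07),.25)
bot.move_gripper(.026)
bot.move_straight(tip(-.081,.001,.07),.25)
bot.move_straight(tip(-.081,.001,.010),.12)
bot.dwell(.05);f0=np.mean([status.read_force() for _ in range(4)],0)
h=.010
while h>-.012:
    h-=.0015
    bot.move_straight(tip(-.081,.001,h),.05)
    d=status.read_force()-f0
    if d[2]>2.5: break
print("contact",h,d,status.read_tcp_pos()[2],status.read_opening(),status.read_time())
bot.move_straight(tip(-.081,.001,h+.0045),.05)
open("h0.txt","w").write(str(h+.0045))
T=wristT();np.save("T9.npy",T);cv2.imwrite("pics/w9.png",get_image("wrist")[:,:,::-1]);print(status.read_time())
E
```

```text
contact -0.0004999999999999983 [ 0.1853 -1.3037  3.2897] 0.059436187531470425 0.025771695377616206 21.5167
21.8167
```

View pics/w9.png

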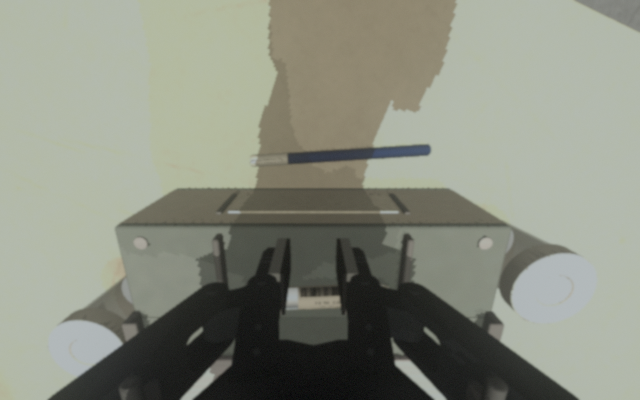

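The fingers stand behind the tube between the guides, and the label shows between them at (320,297). Pushing now.

```bash
python3 - <<'E'
from h import *
h=float(open("h0.txt").read());ex=np.r_[RB[:,0],0];f0=status.read_force()@ex
bot.move_straight(tip(-.045,.001,h),.05);print(status.read_force()@ex-f0)
def s(fn): cv2.imwrite(fn,cv2.resize(get_image("scene")[150:280,240:400,::-1],None,fx=4.5,fy=4.5,interpolation=cv2.INTER_CUBIC))
s("pics/sa.png")
print(status.read_time())
E
```

```text
0.030305361387180207
22.7333
```

View pics/sa.png

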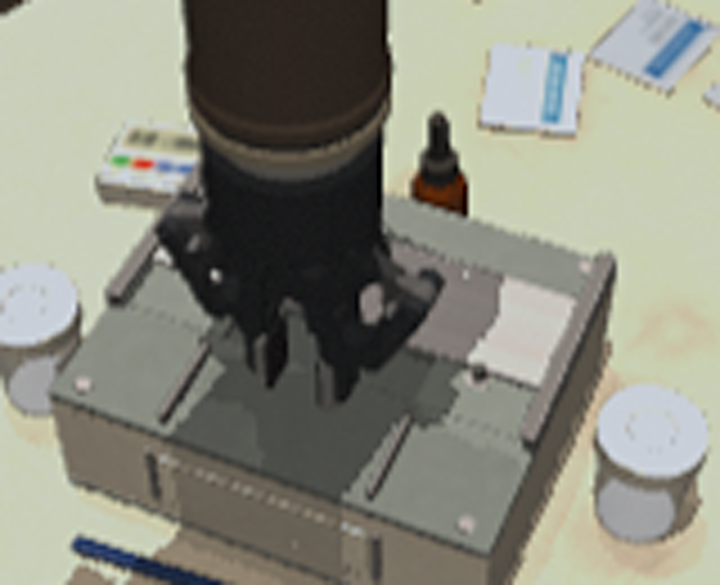

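The yellow cap is no longer visible, so the tube may already have gone in. I'll lift straight up, back off and look.

```bash
python3 - <<'E'
from h import *
bot.move_straight(tip(-.055,.001,.004),.1)
bot.move_straight(tip(-.055,.001,.17),.3)
T=wristT();np.save("Tb.npy",T);im=get_image("wrist")
cv2.imwrite("pics/wb.png",im[:,:,::-1])
cv2.imwrite("pics/wbz.png",cv2.resize(cv2.convertScaleAbs(im[90:290,190:450,::-1],alpha=1.6),None,fx=3,fy=2.9,interpolation=cv2.INTER_CUBIC))
cv2.imwrite("pics/sb.png",cv2.resize(get_image("scene")[150:280,240:400,::-1],None,fx=4.5,fy=4.5,interpolation=cv2.INTER_CUBIC));print(status.read_time())
E
```

```text
23.7833
```

View pics/wbz.png

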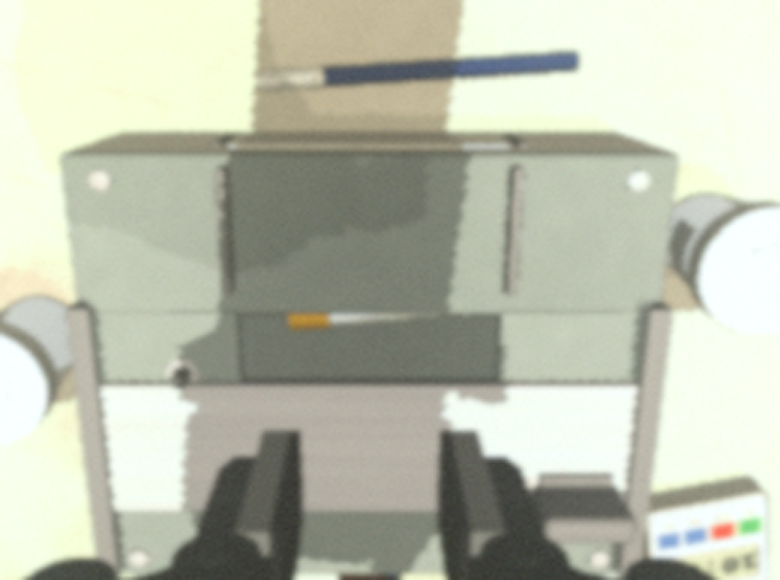

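View pics/sb.png

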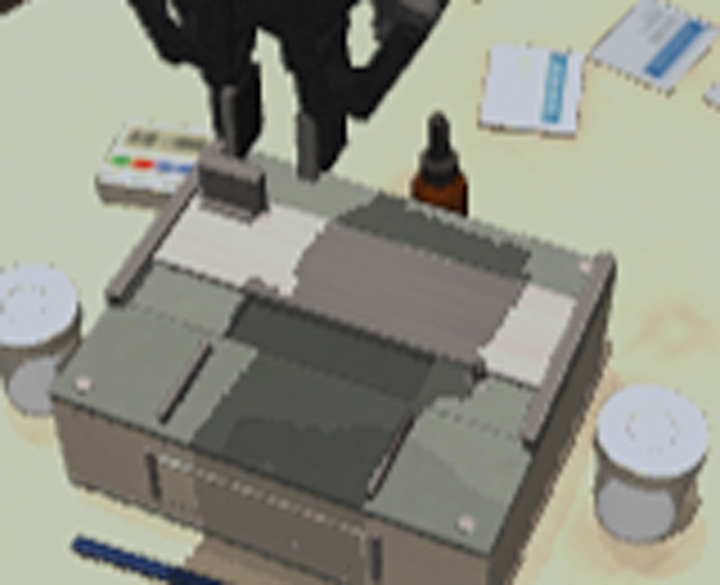

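The tube lies inside the box: its cap is at about (308,320) in the zoom, below the front slot edge and about 0.77 of its size on the ledge. The shutter is still against the pin and the arm is clear, so I'll hand in.

```bash
python3 - <<'E'
from h import *
p=camera_params("top");a=cv2.imread("pics/top0.png");b=get_image("top")[:,:,::-1]
cv2.imwrite("pics/topend.png",b)
print(ticket.finish_job(),status.read_time())
E
```

```text
the job is handed in; nothing more can be done
the job is handed in; nothing more can be done
```

The shutter is latched open at mid position, the sample tube is inside the box, and I handed the job in at about 24 s of the 45 s allowed.

- **Shutter:** I pushed the tab to about 45 mm of travel and released it. It sprang back onto the raised pin, with its front edge measured at box x of about −1 to −2.5 mm; −1 mm is expected when latched.
- **Tube:** I pushed it with two slightly spread fingertips. In the last wrist picture it shows inside the slot, with its cap at about 0.77 of its earlier apparent size, which fits the box floor. The ledge is empty.
- **Other things:** The two cups, the timer, the dropper and the pen look unmoved in the last pictures, judged by eye. The arm was lifted clear before I handed in.

**What disagreed:** The real fingertips are about 20 mm short of the reported TCP. Because of that my first push passed over the tab without touching it. I found the offset by lightly touching the bare ledge (about 8 N) and corrected for it. I touched the ledge again behind the tube (about 3 N) to set the height for pushing it. I saved a top picture at the end but did not examine it.

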